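# Turn a cassette row round onto the counter rack

### The arm

A 6-joint arm with a two-finger parallel gripper is mounted at the origin on the work surface. World frame = base frame: x ahead of the robot, y to its left, z up, the work surface at z = 0. Lengths are in m, angles in rad, forces in N, time in s.
With the tool pointing down it reaches from about 0.35 to 0.775 m from the base axis. Payload 7.3 kg.
Tool frame: the origin (TCP) lies at the very end of the fingers, on their centre line; the grasp point (between the pads) lies manip.grip_depth behind it (manip.grip_depth is the distance from the TCP to the grasp point, in m); x points along the fingers, y is the direction in which the jaws open and shut, and the axes are right-handed (so a half turn about x gives the same grasp; the last joint's range is limited). The gripper opens to 92 mm and grips with 3 to 60 N. Pads are 19 mm wide; open, the fingers measure 130 mm over their backs; the gripper's body (75 mm by 190 mm) begins 47 mm behind the grasp point.
Start: joints at [-1.474, 0.342, 1.524, -0, 1.275, -0.146], TCP at [0.126, -0.51, 0.227] pointing down, gripper open.
Joint ranges: [-2.53, 2.53], [-0.77, 2.02], [0.04, 2.7], [-1, 4.14], [0.28, 2.66], [-3.11, 3.11]. Speed limits (rad/s): [2.57, 2.57, 3.14, 3.14, 3.14, 3.14].

### API

Orientations are given as a unit quaternion [x, y, z, w].
In Python, from workcell import monitor, read_camera, camera_model, sign_off, manip gives the robot as it stands. The module is installed in compiled form; this text tells all that it offers.
- The arm moves only by the tool arm_command, never from a script. Its arguments are lists of equal length, an entry for each row: "angular": the turn, a rotation vector about the tool's x, y, z in rad, a list of three; "offset": the shift along the tool's x, y, z in mm, a list of three; "jaw": the closure, from -1 (fully open) to 1 (shut). In form: {"angular": [[wx, wy, wz], ...], "offset": [[dx, dy, dz], ...], "jaw": [jaw, ...]}. A call has 1 to 12 rows; each row is the pose to reach, as a shift and turn from the pose measured when the call began, along the tool's axes at that moment; what a row does not reach only later rows make up. A row lasts 1/10 s, in which the tool goes at most 50 mm and 8.59 degrees, less where a joint would pass 70% of its speed; a pose out of reach is approached as far as the arm can. A call with a gripper value outside its range is refused whole. The fingers move at their own pace and stop on an object; the grip force is fixed at half the most. Time passes only in rows, so rows that repeat a pose let the fingers close. It gives the time, the measured TCP pose, the force and the opening at its end, in the units of the state.
- monitor.get_obs(): the state, without advancing time (a new reading comes with each control period).
- read_camera(name): name is "side" or "top" or "wrist"; returns the picture (384x512x3 uint8, red, green, blue); there is no depth.
- camera_model(name): a dict with "mtx" (3x3 intrinsics, pixels), "D" ([k1, k2, p1, p2, k3] as OpenCV has them; the pictures are not rectified), "R" (3x3) and "t" (3): a world point X has camera coordinates R X + t. Camera axes: x right, y down, z forward; pixel columns grow to the right and rows downward; lengths in m; the calibration is good to about 2 mm. A picture is of the moment at which its call begins: read the wrist's pose just before it. camera_model takes no time and is no camera call; for the wrist camera it gives the pose at the moment of the call.
- sign_off(): hands the job in, once; it reports no verdict.
The state is a dict: "time": time; "q": joint angles; "joint_vel": joint speeds; "effort": joint torques, N m; "tool_pos": TCP position; "tcp_rot": TCP orientation; "force": force on the tool from outside, world axes, zero at the start; "ft_torque": the same for the moment, N m; "opening": finger opening in m.
Only numpy, scipy, OpenCV 4.12 (cv2) and the standard library are available. Lean on these libraries where they do the work, as an engineer would, in place of code of your own. Each camera call takes 0.05 s, during which the arm holds its last target.

### The job

Move the four cassettes from their coloured stands into the white counter rack in reverse order, one per slot, so that customers across the counter read the row the right way: seen from the robot, the cassette standing farthest left goes into the slot farthest right, and so on. Keep them on end without tipping any over, stand each fully down on the floor of its slot, let go of them all, and do not disturb the pen cup.

Things in the scene. Friction and masses are not known exactly. Their poses are not given: they have to be found in the camera images.
- tape_yellow: Boxed music cassette, yellow case, standing on its short end in the yellow stand at the start: 17 mm thick (its y), 70 mm wide (its x), 109 mm tall (z up), about 80 g. Origin: centre of its lower end. Grip it across the 17 mm thickness, from above, near its upper half.
- tape_blue: Boxed music cassette, blue case, standing on its short end in the blue stand at the start: 17 mm thick (its y), 70 mm wide (its x), 109 mm tall (z up), about 80 g. Origin: centre of its lower end. Grip it across the 17 mm thickness, from above, near its upper half.
- tape_red: Boxed music cassette, red case, standing on its short end in the red stand at the start: 17 mm thick (its y), 70 mm wide (its x), 109 mm tall (z up), about 80 g. Origin: centre of its lower end. Grip it across the 17 mm thickness, from above, near its upper half.
- tape_green: Boxed music cassette, green case, standing on its short end in the green stand at the start: 17 mm thick (its y), 70 mm wide (its x), 109 mm tall (z up), about 80 g. Origin: centre of its lower end. Grip it across the 17 mm thickness, from above, near its upper half.
- stand_yellow: Fixed dark wooden stand, yellow edging and far tab, 94 x 60 mm (x, y), walls 38 mm high, tab to 55 mm; holds the yellow cassette with 4 to 8 mm play, floor 8 mm above its underside. One of four side by side, 76 mm apart along y on a 6 mm board, order shuffled, row nearer or farther than the rack. Origin: centre of underside; x away from the robot (within 0.15 rad), y to its left.
- stand_blue: Fixed dark wooden stand, blue edging and far tab, 94 x 60 mm (x, y), walls 38 mm high, tab to 55 mm; holds the blue cassette with 4 to 8 mm play, floor 8 mm above its underside. One of four side by side, 76 mm apart along y on a 6 mm board, order shuffled, row nearer or farther than the rack. Origin: centre of underside; x away from the robot (within 0.15 rad), y to its left.
- stand_red: Fixed dark wooden stand, red edging and far tab, 94 x 60 mm (x, y), walls 38 mm high, tab to 55 mm; holds the red cassette with 4 to 8 mm play, floor 8 mm above its underside. One of four side by side, 76 mm apart along y on a 6 mm board, order shuffled, row nearer or farther than the rack. Origin: centre of underside; x away from the robot (within 0.15 rad), y to its left.
- stand_green: Fixed dark wooden stand, green edging and far tab, 94 x 60 mm (x, y), walls 38 mm high, tab to 55 mm; holds the green cassette with 4 to 8 mm play, floor 8 mm above its underside. One of four side by side, 76 mm apart along y on a 6 mm board, order shuffled, row nearer or farther than the rack. Origin: centre of underside; x away from the robot (within 0.15 rad), y to its left.
- rack: Fixed white rack, 108 x 306 mm (x, y), 46 mm high, four dark-floored slots in a row. Origin: centre of underside; x away from the robot (within 0.15 rad), y to its left. Slot centres at x = 0, y = +114, +38, -38, -114 mm; each 31 mm wide (y), 88 mm long (x), floor 8 mm above the underside. Cassettes stand in it on end, thickness along y.
- pencup: Grey round pen cup, 66 mm across, 85 mm high, with pens up to 125 mm, standing loose beyond the left (+y) end of the rack, about 235 mm from the rack's centre. Origin: centre of its underside.
There are look-alikes about, which are no part of the job. Leave any brown or pink look-alike of the tape_green alone.

How it is judged:
By the outcome, as a careful person would: the job done as asked, in the order asked, and still so for the second after the job is handed in, with the robot touching nothing.
It also fails if it takes over 93 s, if anything falls off the work surface, if the arm or the gripper's body presses on something with over 40 N, if the wrist force passes 120 N, or if a joint passes its speed limit or range.

## Working session

There is one attempt and no reset: what is moved stays moved. The work goes in short steps, Python scripts to look and compute and a tool call to move; the robot and the scene stay as the last step left them, time stands still between calls to the robot, and variables do not carry over. Pictures are saved under pics/ and viewed, and the job is handed in when it is done.

Besides the shell and the picture viewer there is one more tool, called after "Request:" as name(argument=value, ...) on one line, values as JSON. arm_command: Moves the arm, as the interface text tells. Its arguments: {"type":"object","properties":{"angular":{"type":"array","items":{"type":"array","items":{"type":"number"}}},"offset":{"type":"array","items":{"type":"array","items":{"type":"number"}}},"jaw":{"type":"array","items":{"type":"number"}}},"required":["angular","offset","jaw"]}

```bash
mkdir -p pics; python3 - <<'E'
from workcell import monitor, read_camera, camera_model, manip
import cv2, numpy as np
o=monitor.get_obs(); print({k:np.round(v,4) for k,v in o.items()}); print(manip.grip_depth,[a for a in dir(manip) if a[0]!='_'])
for n in("top","side"):
    im=read_camera(n); np.save(f"pics/{n}0.npy",im); cv2.imwrite(f"pics/{n}0.png",im[:,:,::-1])
    c=camera_model(n); print(n,c)
E
```

```text
{'time': np.float64(0.0), 'q': array([-1.474 ,  0.3427,  1.525 ,  0.    ,  1.2754, -0.146 ]), 'joint_vel': array([ 0.0009, -0.001 ,  0.001 ,  0.0003,  0.0002, -0.0003]), 'effort': array([ 2.2000e-03, -4.3124e+01, -2.4422e+01,  7.2000e-02,  5.6000e-02,
       -1.0000e-04]), 'tool_pos': array([ 0.1262, -0.5092,  0.226 ]), 'tcp_rot': array([ 0.7019,  0.0862, -0.7019,  0.0851]), 'force': array([-1.5003,  1.124 ,  0.3039]), 'ft_torque': array([-0.0008, -0.0404,  0.0023]), 'opening': np.float64(0.0919)}
0.0188 ['MotionError', 'grip_depth']
top {'mtx': array([[390.17680827,   0.        , 256.90063788],
       [  0.        , 390.17680827, 190.16877668],
       [  0.        ,   0.        ,   1.        ]]), 'D': array([-0.0868465,  0.       ,  0.       ,  0.       ,  0.       ]), 'R': array([[ 0.02064808, -0.9996096 ,  0.01882276],
       [-0.9909097 , -0.02296438, -0.13255413],
       [ 0.13293463, -0.01591467, -0.99099703]]), 't': array([-0.006504  ,  0.51509332,  0.8114033 ])}
side {'mtx': array([[474.22796515,   0.        , 261.00655835],
       [  0.        , 474.22796515, 192.26454095],
       [  0.        ,   0.        ,   1.        ]]), 'D': array([-0.15213565,  0.        ,  0.        ,  0.        ,  0.        ]), 'R': array([[-0.83846802, -0.54487837,  0.00888496],
       [-0.32778332,  0.49123938, -0.80699564],
       [ 0.43534983, -0.67955238, -0.59049055]]), 't': array([0.4668493 , 0.21890536, 0.94112465])}
```

View pics/top0.png

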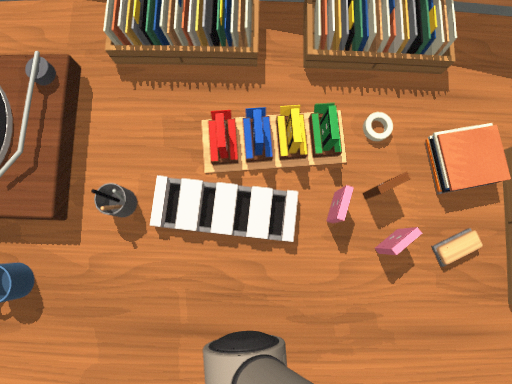

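View pics/side0.png

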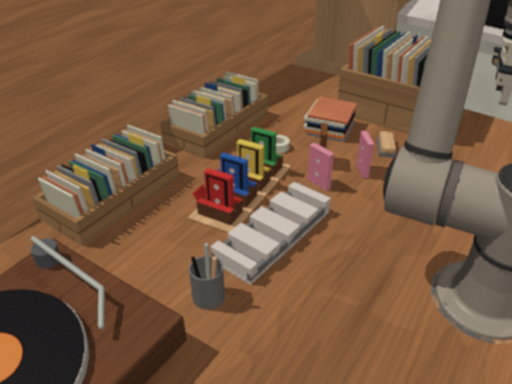

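```bash
python3 - <<'E'
import cv2, numpy as np
a=np.load("pics/top0.npy")[95:180,195:355,::-1]; cv2.imwrite("pics/c1.png",cv2.resize(a,None,fx=5,fy=5,interpolation=cv2.INTER_CUBIC))
a=np.load("pics/top0.npy")[170:250,145:305,::-1]; cv2.imwrite("pics/c2.png",cv2.resize(a,None,fx=5,fy=5,interpolation=cv2.INTER_CUBIC))
a=np.load("pics/side0.npy")[115:285,180:340,::-1]; cv2.imwrite("pics/c3.png",cv2.resize(a,None,fx=3.5,fy=3.5,interpolation=cv2.INTER_CUBIC))
E
```

```text
(no output)
```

View pics/c1.png

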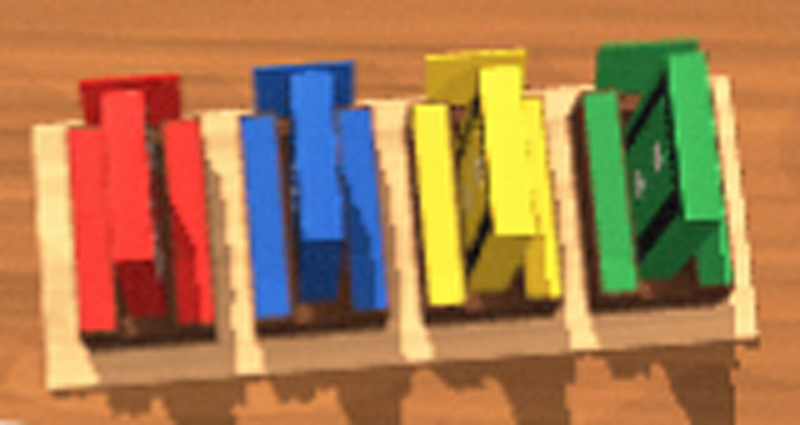

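View pics/c2.png

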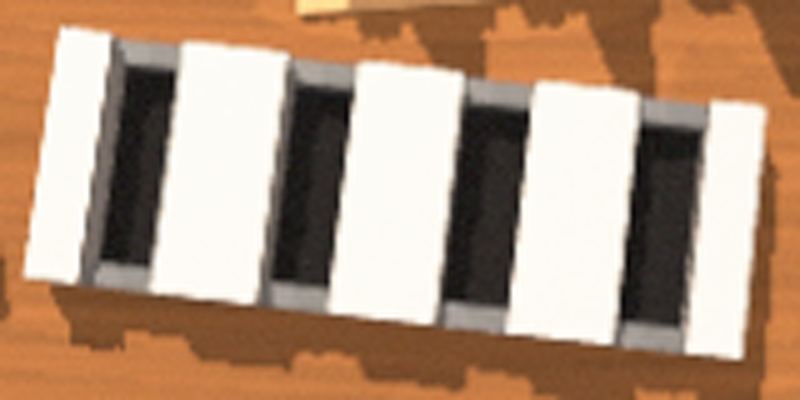

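View pics/c3.png

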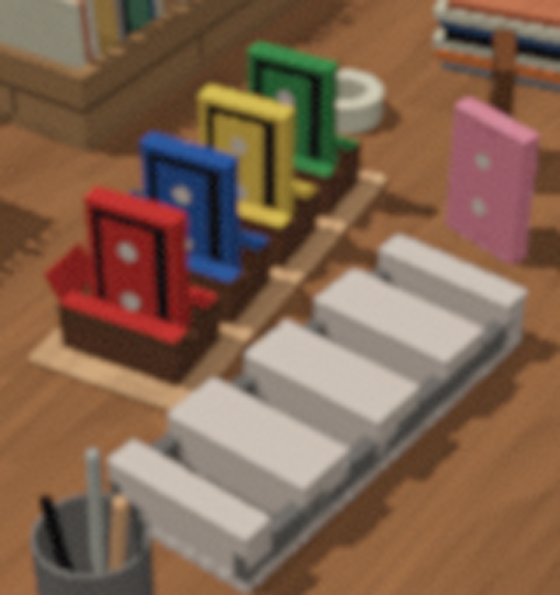

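```bash
cat > h.py <<'E'
import numpy as np, cv2
from scipy.spatial.transform import Rotation as Rn
from workcell import monitor, read_camera, camera_model, manip
def ray(n,uv,z,c=None):
    c=c or camera_model(n); uv=np.array(uv,float).reshape(-1,1,2)
    p=cv2.undistortPoints(uv,c["mtx"],c["D"])[:,0]; d=np.c_[p,np.ones(len(p))]@c["R"]; o=-c["R"].T@c["t"]
    return o+d*((z-o[2])/d[:,2])[:,None]
def goal(pos,yaw):
    """tool x down, tool y = jaw axis at angle yaw from world +y (mod pi)"""
    o=monitor.get_obs(); R0=Rn.from_quat(o["tcp_rot"])
    best=None
    for k in(0,np.pi):
        a=yaw+np.pi/2+k; y=np.array([np.cos(a),np.sin(a),0]); x=np.array([0,0,-1.])
        R=Rn.from_matrix(np.c_[x,y,np.cross(x,y)]); w=(R0.inv()*R).as_rotvec()
        if best is None or np.linalg.norm(w)<np.linalg.norm(best): best=w
    off=R0.inv().apply(np.array(pos)-o["tool_pos"])*1000
    print("t",round(float(o["time"]),2),"pos",np.round(o["tool_pos"],4),"ang",np.round(best,3),"off",np.round(off,1),"F",np.round(o["force"],1),"open",np.round(o["opening"],4))
    return best,off
E
python3 - <<'E'
from h import *
a=np.load("pics/top0.npy").astype(int)
m=((a.min(2)>225)).astype(np.uint8); m[:170]=0;m[250:]=0;m[:,:145]=0;m[:,305:]=0
n,l,st,ce=cv2.connectedComponentsWithStats(m); print(st[1:],ce[1:])
pts=np.argwhere(m)[:,::-1].astype(np.float32)
W=ray("top",pts,0.046)[:,:2].astype(np.float32)*1000
r=cv2.minAreaRect(W); print("rack",r, cv2.boxPoints(r))
for i in range(1,n):
  if st[i,4]>100:
    P=ray("top",np.argwhere(l==i)[:,::-1],0.046)[:,:2].astype(np.float32)*1000; print(cv2.minAreaRect(P))
C=dict(red=[(100,90),(146,90),(155,260),(108,262)],blue=[(290,70),(333,68),(342,240),(300,240)],yellow=[(478,66),(524,64),(536,236),(490,236)],green=[(666,54),(710,50),(723,218),(680,220)])
for k,v in C.items():
  uv=(np.array(v)+.5)/5-.5+[195,95]; P=ray("top",uv,0.123)*1000
  ax=(P[0]+P[1]-P[2]-P[3])/2; print(k,np.round(P.mean(0)),"yaw",np.arctan2(ax[1],ax[0]).round(3),"len",np.linalg.norm(ax).round(1),"wid",np.linalg.norm(P[0]-P[1]).round(1))
R0=Rn.from_quat(monitor.get_obs()["tcp_rot"]); print(R0.as_matrix().round(3))
E
```

```text
[[150 176  17  50 511]
 [176 179  26  51 980]
 [211 183  26  51 986]
 [247 187  25  52 982]
 [282 191  15  50 496]] [[158.12915851 200.52837573]
 [188.3244898  203.94795918]
 [223.77079108 208.02129817]
 [259.26476578 212.06415479]
 [289.53830645 215.52016129]]
rack ((473.7901306152344, 75.01657104492188), (303.498779296875, 106.48363494873047), 84.83776092529297) [[407.11044 -71.32681]
 [513.1622  -80.90781]
 [540.46985 221.35995]
 [434.4181  230.94095]]
((486.82281494140625, 215.0191192626953), (22.286998748779297, 105.02259826660156), 84.83226776123047)
((481.17803955078125, 150.2202911376953), (42.35293960571289, 105.26799011230469), 84.91777801513672)
((473.9776916503906, 74.5184326171875), (42.21746826171875, 105.76543426513672), 84.84294891357422)
((466.9253234863281, -0.9798355102539062), (42.07850646972656, 106.47577667236328), 84.85137939453125)
((461.5013732910156, -65.40849304199219), (21.70948600769043, 104.91498565673828), 84.95785522460938)
red [623.  82. 123.] yaw 0.084 len 70.3 wid 18.4
blue [633.   7. 123.] yaw 0.074 len 70.6 wid 17.2
yellow [637. -69. 123.] yaw 0.072 len 70.8 wid 18.6
green [ 646. -145.  123.] yaw 0.067 len 69.6 wid 18.1
[[-0.     0.24  -0.971]
 [ 0.001 -0.971 -0.24 ]
 [-1.    -0.001 -0.   ]]
```

```bash
python3 -c "
from h import *
goal([.623,.082,.215],.08)"
```

```text
t 0.1 pos [ 0.1262 -0.5092  0.2261] ang [ 0.163 -0.     0.001] off [  11.8 -454.4 -624.4] F [ 0.3  0.5 -0.2] open 0.0918
```

Request:
arm_command(angular=[[0.16,0,0],[0.16,0,0],[0.16,0,0],[0.16,0,0],[0.16,0,0],[0.16,0,0],[0.16,0,0],[0.16,0,0],[0.16,0,0],[0.16,0,0],[0.16,0,0],[0.16,0,0]], offset=[[0,-454,-624],[0,-454,-624],[0,-454,-624],[0,-454,-624],[0,-454,-624],[0,-454,-624],[0,-454,-624],[0,-454,-624],[0,-454,-624],[0,-454,-624],[0,-454,-624],[0,-454,-624]], jaw=[0,0,0,0,0,0,0,0,0,0,0,0])

```text
time: 1.3
tool_pos: [0.5126, -0.0487, 0.2266]
tcp_rot: [-0.706, -0.03, 0.707, -0.029]
force: [0.8, -0.9, 0.5]
opening: 0.0457
```

```bash
python3 -c "
from h import *
goal([.623,.082,.215],.08)
print(camera_model('wrist'))
im=read_camera('wrist');np.save('pics/w1.npy',im);cv2.imwrite('pics/w1.png',im[:,:,::-1])"
```

```text
t 1.3 pos [ 0.5126 -0.0487  0.2266] ang [0.003 0.    0.001] off [  11.7 -121.1 -120.9] F [ 0.8 -0.9  0.5] open 0.0457
{'mtx': array([[273.97624342,   0.        , 254.23923083],
       [  0.        , 273.97624342, 187.4130338 ],
       [  0.        ,   0.        ,   1.        ]]), 'D': array([-0.06294856,  0.        ,  0.        ,  0.        ,  0.        ]), 'R': array([[ 0.08253582, -0.99658749, -0.00109853],
       [-0.95018651, -0.0790253 ,  0.30149727],
       [-0.30055522, -0.02384052, -0.95346641]]), 't': array([-0.09037283,  0.44571559,  0.54491594])}
```

View pics/w1.png

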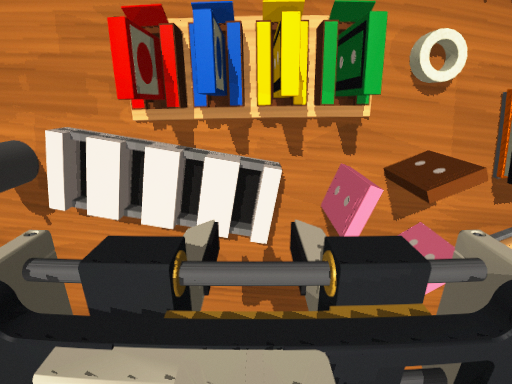

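```bash
python3 - <<'E'
from h import *
a=np.load("pics/w1.npy")[0:125,95:395,::-1]; cv2.imwrite("pics/c4.png",cv2.resize(a,None,fx=2.6,fy=2.6,interpolation=cv2.INTER_CUBIC))
a=np.load("pics/w1.npy").astype(int)
m=(a.min(2)>200).astype(np.uint8); m[:125]=0;m[245:]=0;m[:,:42]=0;m[:,285:]=0
n,l,st,ce=cv2.connectedComponentsWithStats(m)
al=[]
for i in range(1,n):
  if st[i,4]>100:
    P=ray("wrist",np.argwhere(l==i)[:,::-1],0.046)[:,:2].astype(np.float32)*1000; al.append(P); print(cv2.minAreaRect(P),st[i])
print(cv2.minAreaRect(np.vstack(al)))
E
```

```text
((491.04827880859375, 221.15589904785156), (22.373167037963867, 106.99018859863281), 85.16326904296875) [  45  131   20   79 1212]
((485.5309753417969, 155.7522430419922), (43.94568634033203, 106.84123229980469), 85.1485824584961) [  86  137   34   83 2506]
((478.8914794921875, 79.97786712646484), (43.93988037109375, 107.26588439941406), 84.90045928955078) [ 141  147   39   82 2544]
((472.3599853515625, 3.9055709838867188), (44.17472457885742, 106.67646026611328), 85.14768981933594) [ 197  157   43   81 2273]
((466.7628479003906, -61.06990051269531), (22.616012573242188, 106.76810455322266), 85.01775360107422) [ 251  167   31   76 1274]
((478.8765869140625, 80.01030731201172), (305.81585693359375, 107.27518463134766), 85.01887512207031)
```

View pics/c4.png

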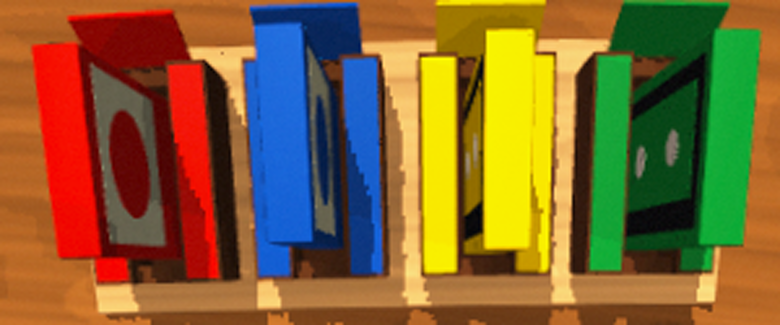

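```bash
python3 - <<'E'
from h import *
c=camera_model('wrist'); print(c['t'])
c['R']=np.array([[ 0.08253582, -0.99658749, -0.00109853],[-0.95018651, -0.0790253 ,  0.30149727],[-0.30055522, -0.02384052, -0.95346641]]); c['t']=np.array([-0.09037283,  0.44571559,  0.54491594])
a=np.load("pics/w1.npy").astype(int)
m=(a.min(2)>200).astype(np.uint8); m[:125]=0;m[245:]=0;m[:,:42]=0;m[:,285:]=0
n,l,st,ce=cv2.connectedComponentsWithStats(m)
al=np.vstack([ray("wrist",np.argwhere(l==i)[:,::-1],0.046,c)[:,:2].astype(np.float32)*1000 for i in range(1,n) if st[i,4]>100])
print(cv2.minAreaRect(al))
C=dict(red=[(33,46),(84,44),(103,256),(58,256)],blue=[(252,24),(304,24),(312,240),(266,242)],yellow=[(485,30),(533,29),(530,248),(484,248)],green=[(714,32),(760,30),(743,243),(698,243)])
for k,v in C.items():
  uv=(np.array(v)+.5)/2.6-.5+[95,0]; P=ray("wrist",uv,0.123,c)*1000
  ax=(P[0]+P[1]-P[2]-P[3])/2; print(k,np.round(P.mean(0)),"yaw",np.arctan2(ax[1],ax[0]).round(3),"len",np.linalg.norm(ax).round(1),"wid",np.linalg.norm(P[0]-P[1]).round(1))
goal([.623,.082,.215],.08)
E
```

```text
[-0.08630733  0.45071881  0.54472176]
((474.9320373535156, 73.7245864868164), (305.2666931152344, 107.36376953125), 84.76387023925781)
red [623.  81. 123.] yaw 0.083 len 68.7 wid 17.7
blue [633.   6. 123.] yaw 0.094 len 68.9 wid 17.2
yellow [638. -70. 123.] yaw 0.104 len 69.5 wid 15.8
green [ 646. -145.  123.] yaw 0.1 len 68.3 wid 15.7
t 1.35 pos [ 0.5163 -0.0434  0.2265] ang [ 0.006 -0.003  0.005] off [  12.4 -115.6 -117. ] F [ 1.6  4.5 -0.6] open 0.0459
```

Request:
arm_command(angular=[[0.003,-0.003,0.005],[0.003,-0.003,0.005],[0.003,-0.003,0.005],[0.003,-0.003,0.005],[0.003,-0.003,0.005],[0.003,-0.003,0.005],[0.003,-0.003,0.005],[0.003,-0.003,0.005]], offset=[[20,-115.5,-117],[20,-115.5,-117],[20,-115.5,-117],[20,-115.5,-117],[20,-115.5,-117],[20,-115.5,-117],[40,-115.5,-117],[60,-115.5,-117]], jaw=[0,0,0,0,0,0,0,0])

```text
time: 2.15
tool_pos: [0.6228, 0.0807, 0.1679]
tcp_rot: [0.707, 0.029, -0.706, 0.029]
force: [-0.2, -0.4, -0.9]
opening: 0.0457
```

```bash
python3 -c "
from h import *
goal([.623,.0815,.082],.083)"
```

```text
t 2.15 pos [0.6228 0.0807 0.1679] ang [-0.001 -0.002 -0.001] off [85.9 -0.9 -0.1] F [-0.2 -0.4 -0.9] open 0.0457
```

Request:
arm_command(angular=[[0,0,0],[0,0,0],[0,0,0],[0,0,0],[0,0,0],[0,0,0],[0,0,0],[0,0,0],[0,0,0]], offset=[[30,-1,0],[60,-1,0],[86,-1,0],[86,-1,0],[86,-1,0],[86,-1,0],[86,-1,0],[86,-1,0],[86,-1,0]], jaw=[0,0,0,0,1,1,1,1,1])

```text
time: 3.05
tool_pos: [0.6234, 0.0816, 0.0831]
tcp_rot: [0.708, 0.029, -0.705, 0.029]
force: [-0.1, -0.2, 4.7]
opening: 0.0172
```

```bash
python3 -c "
from h import *
goal([.623,.0815,.215],-.09)
goal([.4641,-.0393,.215],-.09)"
```

```text
t 3.05 pos [0.6234 0.0816 0.0831] ang [ 0.172 -0.004 -0.001] off [-131.9    0.2   -0. ] F [-0.1 -0.2  4.7] open 0.0172
t 3.05 pos [0.6234 0.0816 0.0831] ang [ 0.172 -0.004 -0.001] off [-132.4  107.6  168.2] F [-0.1 -0.2  4.7] open 0.0172
```

Request:
arm_command(angular=[[0,0,0],[0,0,0],[0,0,0],[0.05,0,0],[0.1,-0.004,0],[0.17,-0.004,0],[0.17,-0.004,0],[0.17,-0.004,0],[0.17,-0.004,0],[0.17,-0.004,0]], offset=[[-40,0,0],[-85,0,0],[-132,0,0],[-132,20,30],[-132,45,70],[-132,70,110],[-132,95,148],[-132,107.5,168],[-132,107.5,168],[-132,107.5,168]], jaw=[1,1,1,1,1,1,1,1,1,1])

```text
time: 4.05
tool_pos: [0.4646, -0.0393, 0.2151]
tcp_rot: [0.707, -0.032, -0.706, -0.031]
force: [-0.1, -0.4, -1.4]
opening: 0.0168
```

```bash
python3 -c "
from h import *
goal([.4641,-.0393,.078],-.0905)
c=camera_model('wrist')
im=read_camera('wrist');np.save('pics/w2.npy',im);cv2.imwrite('pics/w2.png',im[:,:,::-1])"
```

```text
t 4.05 pos [ 0.4646 -0.0393  0.2151] ang [ 0.002 -0.001 -0.001] off [ 1.371e+02 -1.000e-01  6.000e-01] F [-0.1 -0.4 -1.4] open 0.0168
```

View pics/w2.png

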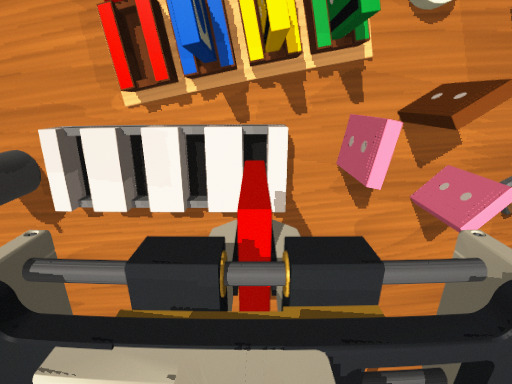

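Request:
arm_command(angular=[[0,0,0],[0,0,0],[0,0,0],[0,0,0],[0,0,0],[0,0,0],[0,0,0]], offset=[[30,0,0],[60,0,0],[90,0,0],[115,0,0],[130,0,0],[135,0,0],[135,0,0]], jaw=[1,1,1,1,1,1,1])

```text
time: 4.8
tool_pos: [0.4655, -0.0385, 0.0793]
tcp_rot: [-0.706, 0.031, 0.707, 0.031]
force: [-0.4, -0.0, -1.3]
opening: 0.0173
```

Request:
arm_command(angular=[[0,0,0],[0,0,0],[0,0,0]], offset=[[1.5,0,0],[3.5,0,0],[3.5,0,0]], jaw=[1,1,1])

```text
time: 5.1
tool_pos: [0.4669, -0.0386, 0.0771]
tcp_rot: [0.708, -0.031, -0.705, -0.03]
force: [0.9, 1.7, 3.6]
opening: 0.0169
```

```bash
python3 -c "
from h import *
goal([.4641,-.0393,.077],-.0905)"
```

```text
t 5.1 pos [ 0.4669 -0.0386  0.0771] ang [ 0.004 -0.003 -0.001] off [0.1 1.  2.8] F [0.9 1.7 3.6] open 0.0169
```

Request:
arm_command(angular=[[0,0,0],[0,0,0],[0,0,0],[0,0,0],[0,0,0],[0,0,0],[0,0,0],[0,0,0]], offset=[[0,0,0],[0,0,0],[0,0,0],[-30,0,0],[-60,0,0],[-100,0,0],[-140,0,0],[-140,0,0]], jaw=[0,0,0,0,0,0,0,0])

```text
time: 5.9
tool_pos: [0.4691, -0.0391, 0.2222]
tcp_rot: [0.711, -0.032, -0.702, -0.03]
force: [-0.5, -0.3, -0.0]
opening: 0.0459
```

```bash
python3 -c "
from h import *
goal([.633,.0065,.170],.085)
im=read_camera('top');np.save('pics/t1.npy',im);cv2.imwrite('pics/t1.png',im[:,:,::-1])
im=read_camera('wrist');np.save('pics/w3.npy',im);cv2.imwrite('pics/w3.png',im[:,:,::-1])"
```

```text
t 5.9 pos [ 0.4691 -0.0391  0.2222] ang [-0.172 -0.013 -0.003] off [  54.2  -59.7 -158.6] F [-0.5 -0.3 -0. ] open 0.0459
```

View pics/w3.png

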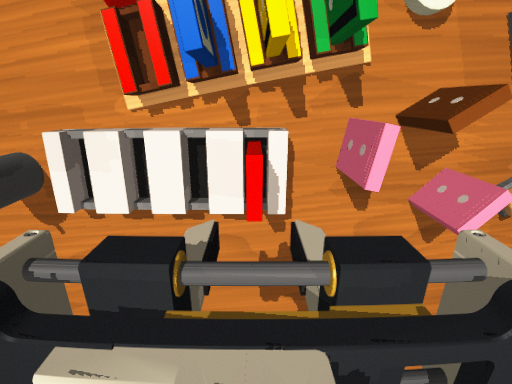

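View pics/t1.png

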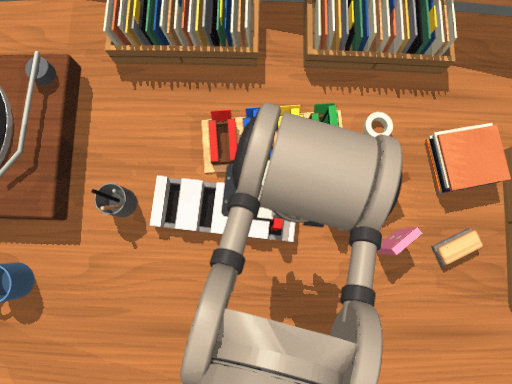

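Request:
arm_command(angular=[[-0.06,-0.013,0],[-0.17,-0.013,-0.003],[-0.17,-0.013,-0.003],[-0.17,-0.013,-0.003],[-0.17,-0.013,-0.003],[-0.17,-0.013,-0.003],[-0.17,-0.013,-0.003],[-0.17,-0.013,-0.003]], offset=[[5,-15,-40],[20,-30,-80],[35,-45,-120],[45,-59.5,-158.5],[54,-59.5,-158.5],[54,-59.5,-158.5],[54,-59.5,-158.5],[54,-59.5,-158.5]], jaw=[0,0,0,0,0,0,0,0])

```text
time: 6.8
tool_pos: [0.6292, 0.0066, 0.165]
tcp_rot: [-0.704, -0.03, 0.709, -0.028]
force: [0.3, -0.1, 1.1]
opening: 0.0456
```

```bash
python3 -c "
from h import *
goal([.633,.0065,.082],.085)"
```

```text
t 6.8 pos [0.6292 0.0066 0.165 ] ang [-0.003  0.008  0.002] off [82.9  0.6 -4.4] F [ 0.3 -0.1  1.1] open 0.0456
```

Request:
arm_command(angular=[[0,0.008,0.002],[0,0.008,0.002],[0,0.008,0.002],[0,0.008,0.002],[0,0.008,0.002],[0,0.008,0.002],[0,0.008,0.002],[0,0.008,0.002],[0,0.008,0.002]], offset=[[25,0.5,-4.5],[55,0.5,-4.5],[82,0.5,-4.5],[82,0.5,-4.5],[82,0.5,-4.5],[82,0.5,-4.5],[82,0.5,-4.5],[82,0.5,-4.5],[82,0.5,-4.5]], jaw=[0,0,0,0,1,1,1,1,1])

```text
time: 7.7
tool_pos: [0.6336, 0.0064, 0.0841]
tcp_rot: [0.707, 0.029, -0.706, 0.029]
force: [-1.7, -0.1, 6.4]
opening: 0.0169
```

```bash
python3 -c "
from h import *
goal([.471,.0364,.215],-.0905)"
```

```text
t 7.7 pos [0.6336 0.0064 0.0841] ang [ 0.173 -0.002  0.   ] off [-131.2  -43.2  159.4] F [-1.7 -0.1  6.4] open 0.0169
```

Request:
arm_command(angular=[[0,0,0],[0,0,0],[0,0,0],[0.05,0,0],[0.1,-0.002,0],[0.17,-0.002,0],[0.173,-0.002,0],[0.173,-0.002,0],[0.173,-0.002,0],[0.173,-0.002,0]], offset=[[-40,0,0],[-85,0,0],[-131,0,0],[-131,-10,35],[-131,-20,75],[-131,-31,115],[-131,-43,150],[-131,-43,159.5],[-131,-43,159.5],[-131,-43,159.5]], jaw=[1,1,1,1,1,1,1,1,1,1])

```text
time: 8.7
tool_pos: [0.4722, 0.0359, 0.2152]
tcp_rot: [0.707, -0.032, -0.706, -0.032]
force: [0.4, -0.2, -0.8]
opening: 0.0168
```

```bash
python3 -c "
from h import *
goal([.471,.0364,.080],-.0905)"
```

```text
t 8.7 pos [0.4722 0.0359 0.2152] ang [-0.    -0.002 -0.   ] off [135.2  -0.4   1.5] F [ 0.4 -0.2 -0.8] open 0.0168
```

Request:
arm_command(angular=[[0,-0.002,0],[0,-0.002,0],[0,-0.002,0],[0,-0.002,0],[0,-0.002,0],[0,-0.002,0],[0,-0.002,0]], offset=[[30,0,1.5],[60,0,1.5],[90,0,1.5],[115,0,1.5],[130,0,1.5],[135,0,1.5],[135,0,1.5]], jaw=[1,1,1,1,1,1,1])

```text
time: 9.4
tool_pos: [0.4718, 0.0357, 0.0796]
tcp_rot: [-0.706, 0.032, 0.707, 0.032]
force: [-0.8, -0.7, -1.1]
opening: 0.0169
```

Request:
arm_command(angular=[[0,0,0],[0,0,0],[0,0,0]], offset=[[1.5,0,0],[3.5,0,0],[3.5,0,0]], jaw=[1,1,1])

```text
time: 9.7
tool_pos: [0.4731, 0.0355, 0.078]
tcp_rot: [0.707, -0.032, -0.706, -0.032]
force: [-3.0, 0.4, 12.3]
opening: 0.017
```

```bash
python3 -c "
from h import *
goal([.471,.0364,.078],-.0905)"
```

```text
t 9.7 pos [0.4731 0.0355 0.078 ] ang [-0.    -0.002 -0.   ] off [-0.  -0.7  2.2] F [-3.   0.4 12.3] open 0.017
```

Request:
arm_command(angular=[[0,0,0],[0,0,0],[0,0,0],[0,0,0],[0,0,0],[0,0,0],[0,0,0],[0,0,0]], offset=[[0,0,0],[0,0,0],[0,0,0],[-30,0,0],[-60,0,0],[-100,0,0],[-137,0,0],[-137,0,0]], jaw=[0,0,0,0,0,0,0,0])

```text
time: 10.5
tool_pos: [0.4755, 0.0354, 0.2198]
tcp_rot: [0.711, -0.032, -0.702, -0.032]
force: [-0.7, 0.3, -0.1]
opening: 0.0457
```

```bash
python3 -c "
from h import *
goal([.6375,-.0695,.170],.088)
im=read_camera('wrist');np.save('pics/w4.npy',im);cv2.imwrite('pics/w4.png',im[:,:,::-1])"
```

```text
t 10.5 pos [0.4755 0.0354 0.2198] ang [-0.179 -0.012 -0.001] off [  51.9   89.7 -170.2] F [-0.7  0.3 -0.1] open 0.0457
```

View pics/w4.png

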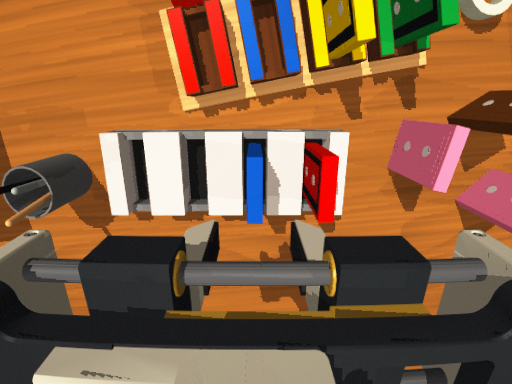

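Request:
arm_command(angular=[[-0.06,-0.006,0],[-0.17,-0.006,0],[-0.179,-0.006,0],[-0.179,-0.006,0],[-0.179,-0.006,0],[-0.179,-0.006,0],[-0.179,-0.006,0],[-0.179,-0.006,0]], offset=[[5,22,-40],[20,44,-80],[35,66,-125],[45,90,-171],[51,90,-171],[51,90,-171],[51,90,-171],[51,90,-171]], jaw=[0,0,0,0,0,0,0,0])

```text
time: 11.35
tool_pos: [0.6359, -0.0687, 0.1682]
tcp_rot: [0.707, 0.031, -0.706, 0.032]
force: [-0.7, 0.8, -0.1]
opening: 0.0459
```

```bash
python3 -c "
from h import *
goal([.6375,-.0695,.083],.088)"
```

```text
t 11.35 pos [ 0.6359 -0.0687  0.1682] ang [ 0.001 -0.002 -0.001] off [85.2  0.8 -1.4] F [-0.7  0.8 -0.1] open 0.0459
```

Request:
arm_command(angular=[[0,0,0],[0,0,0],[0,0,0],[0,0,0],[0,0,0],[0,0,0],[0,0,0],[0,0,0],[0,0,0]], offset=[[25,0.5,-1.5],[55,0.5,-1.5],[85,0.5,-1.5],[85,0.5,-1.5],[85,0.5,-1.5],[85,0.5,-1.5],[85,0.5,-1.5],[85,0.5,-1.5],[85,0.5,-1.5]], jaw=[0,0,0,0,1,1,1,1,1])

```text
time: 12.25
tool_pos: [0.6382, -0.0693, 0.0846]
tcp_rot: [0.708, 0.031, -0.705, 0.032]
force: [-1.3, -0.1, 5.7]
opening: 0.0171
```

```bash
python3 -c "
from h import *
goal([.4778,.112,.215],-.0905)"
```

```text
t 12.25 pos [ 0.6382 -0.0693  0.0846] ang [ 0.179 -0.004 -0.001] off [-131.3 -194.7  143.1] F [-1.3 -0.1  5.7] open 0.0171
```

Request:
arm_command(angular=[[0,0,0],[0,0,0],[0,0,0],[0.05,0,0],[0.1,-0.002,0],[0.17,-0.002,0],[0.179,-0.002,0],[0.179,-0.002,0],[0.179,-0.002,0],[0.179,-0.002,0],[0.179,-0.002,0]], offset=[[-40,0,0],[-85,0,0],[-133,0,0],[-133,-30,25],[-133,-65,50],[-133,-100,75],[-133,-135,100],[-133,-170,125],[-133,-194.5,143],[-133,-194.5,143],[-133,-194.5,143]], jaw=[1,1,1,1,1,1,1,1,1,1,1])

```text
time: 13.35
tool_pos: [0.4779, 0.1122, 0.2171]
tcp_rot: [0.708, -0.032, -0.705, -0.031]
force: [-0.1, -1.4, -0.3]
opening: 0.0169
```

```bash
python3 -c "
from h import *
goal([.4778,.112,.081],-.0905)"
```

```text
t 13.35 pos [0.4779 0.1122 0.2171] ang [ 0.002 -0.003 -0.001] off [136.1   0.    0.5] F [-0.1 -1.4 -0.3] open 0.0169
```

Request:
arm_command(angular=[[0,-0.002,0],[0,-0.002,0],[0,-0.002,0],[0,-0.002,0],[0,-0.002,0],[0,-0.002,0],[0,-0.002,0]], offset=[[30,0,0.5],[60,0,0.5],[90,0,0.5],[115,0,0.5],[131,0,0.5],[136,0,0.5],[136,0,0.5]], jaw=[1,1,1,1,1,1,1])

```text
time: 14.05
tool_pos: [0.4782, 0.1113, 0.0805]
tcp_rot: [0.706, -0.032, -0.706, -0.031]
force: [0.7, 0.6, -0.4]
opening: 0.0168
```

Request:
arm_command(angular=[[0,0,0],[0,0,0],[0,0,0]], offset=[[1.5,0,0],[3.5,0,0],[3.5,0,0]], jaw=[1,1,1])

```text
time: 14.35
tool_pos: [0.4799, 0.111, 0.0787]
tcp_rot: [0.708, -0.032, -0.705, -0.031]
force: [0.9, -2.4, 3.8]
opening: 0.0169
```

```bash
python3 -c "
from h import *
goal([.4778,.112,.0785],-.0905)"
```

```text
t 14.35 pos [0.4799 0.111  0.0787] ang [ 0.001 -0.004 -0.001] off [ 0.2 -0.8  2.2] F [ 0.9 -2.4  3.8] open 0.0169
```

Request:
arm_command(angular=[[0,0,0],[0,0,0],[0,0,0],[0,0,0],[0,0,0],[0,0,0],[0,0,0],[0,0,0]], offset=[[0,0,0],[0,0,0],[0,0,0],[-30,0,0],[-60,0,0],[-100,0,0],[-137,0,0],[-137,0,0]], jaw=[0,0,0,0,0,0,0,0])

```text
time: 15.15
tool_pos: [0.4818, 0.1116, 0.2206]
tcp_rot: [0.711, -0.032, -0.701, -0.031]
force: [-0.1, -0.3, 0.5]
opening: 0.0456
```

```bash
python3 -c "
from h import *
goal([.646,-.145,.170],.085)
im=read_camera('wrist');np.save('pics/w5.npy',im);cv2.imwrite('pics/w5.png',im[:,:,::-1])"
```

```text
t 15.15 pos [0.4818 0.1116 0.2206] ang [-0.174 -0.014 -0.001] off [  53.1  240.9 -185.7] F [-0.1 -0.3  0.5] open 0.0456
```

View pics/w5.png

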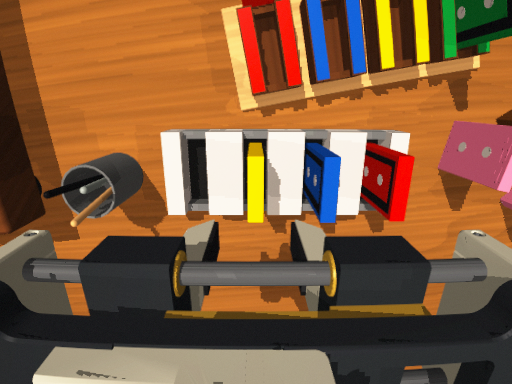

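Request:
arm_command(angular=[[-0.06,-0.006,0],[-0.17,-0.006,0],[-0.174,-0.006,0],[-0.174,-0.006,0],[-0.174,-0.006,0],[-0.174,-0.006,0],[-0.174,-0.006,0],[-0.174,-0.006,0],[-0.174,-0.006,0],[-0.174,-0.006,0],[-0.174,-0.006,0]], offset=[[5,34,-27],[10,70,-54],[20,105,-81],[30,140,-108],[40,175,-135],[50,210,-162],[52,241,-186],[52,241,-186],[52,241,-186],[52,241,-186],[52,241,-186]], jaw=[0,0,0,0,0,0,0,0,0,0,0])

```text
time: 16.3
tool_pos: [0.6443, -0.1439, 0.1678]
tcp_rot: [0.707, 0.03, -0.705, 0.031]
force: [-0.0, 0.3, 0.2]
opening: 0.0458
```

```bash
python3 -c "
from h import *
goal([.646,-.145,.083],.085)"
```

```text
t 16.3 pos [ 0.6443 -0.1439  0.1678] ang [ 0.001 -0.003 -0.001] off [84.8  1.1 -1.4] F [-0.   0.3  0.2] open 0.0458
```

Request:
arm_command(angular=[[0,0,0],[0,0,0],[0,0,0],[0,0,0],[0,0,0],[0,0,0],[0,0,0],[0,0,0],[0,0,0]], offset=[[25,1,-1.5],[55,1,-1.5],[85,1,-1.5],[85,1,-1.5],[85,1,-1.5],[85,1,-1.5],[85,1,-1.5],[85,1,-1.5],[85,1,-1.5]], jaw=[0,0,0,0,1,1,1,1,1])

```text
time: 17.2
tool_pos: [0.6467, -0.1451, 0.0842]
tcp_rot: [0.708, 0.03, -0.705, 0.031]
force: [-0.2, -0.2, 5.4]
opening: 0.017
```

```bash
python3 -c "
from h import *
goal([.4847,.1877,.220],-.0905)"
```

```text
t 17.2 pos [ 0.6467 -0.1451  0.0842] ang [ 0.176 -0.005 -0.002] off [-137.1 -345.2  132.2] F [-0.2 -0.2  5.4] open 0.017
```

Request:
arm_command(angular=[[0,0,0],[0,0,0],[0,0,0],[0.05,0,0],[0.1,-0.002,0],[0.17,-0.002,0],[0.176,-0.002,0],[0.176,-0.002,0],[0.176,-0.002,0],[0.176,-0.002,0],[0.176,-0.002,0],[0.176,-0.002,0]], offset=[[-40,0,0],[-85,0,0],[-137,0,0],[-137,-40,15],[-137,-84,32],[-137,-128,49],[-137,-172,66],[-137,-216,83],[-137,-260,100],[-137,-300,115],[-137,-330,126],[-137,-345,132]], jaw=[1,1,1,1,1,1,1,1,1,1,1,1])

```text
time: 18.4
tool_pos: [0.4833, 0.1898, 0.2202]
tcp_rot: [0.707, -0.031, -0.705, -0.031]
force: [0.5, -1.0, -0.3]
opening: 0.0168
```

Request:
arm_command(angular=[[0,0,0],[0,0,0]], offset=[[0,0,0],[0,0,0]], jaw=[1,1])

```text
time: 18.6
tool_pos: [0.4833, 0.1898, 0.2203]
tcp_rot: [0.708, -0.031, -0.705, -0.03]
force: [0.2, -0.8, -1.3]
opening: 0.017
```

```bash
python3 -c "
from h import *
goal([.4847,.1877,.081],-.0905)
im=read_camera('wrist');np.save('pics/w6.npy',im);cv2.imwrite('pics/w6.png',im[:,:,::-1])"
```

```text
t 18.6 pos [0.4833 0.1898 0.2203] ang [ 0.004 -0.003 -0.001] off [139.4   1.9  -1.1] F [ 0.2 -0.8 -1.3] open 0.017
```

View pics/w6.png

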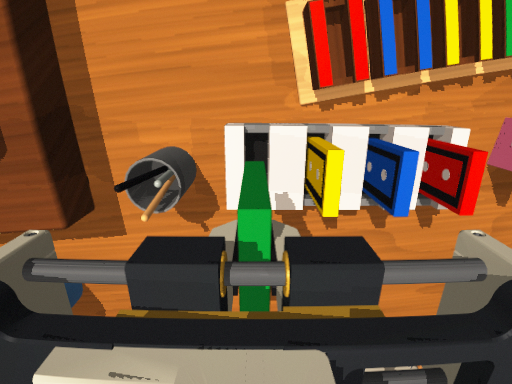

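Request:
arm_command(angular=[[0.004,-0.002,0],[0.004,-0.002,0],[0.004,-0.002,0],[0.004,-0.002,0],[0.004,-0.002,0],[0.004,-0.002,0],[0.004,-0.002,0]], offset=[[30,2,-1],[60,2,-1],[90,2,-1],[115,2,-1],[134,2,-1],[139.5,2,-1],[139.5,2,-1]], jaw=[1,1,1,1,1,1,1])

```text
time: 19.35
tool_pos: [0.4851, 0.1861, 0.0803]
tcp_rot: [-0.706, 0.033, 0.706, 0.032]
force: [-0.0, 0.0, 0.0]
opening: 0.0168
```

Request:
arm_command(angular=[[0,0,0],[0,0,0],[0,0,0]], offset=[[1.5,0,0],[3.5,0,0],[3.5,0,0]], jaw=[1,1,1])

```text
time: 19.65
tool_pos: [0.4864, 0.186, 0.0782]
tcp_rot: [0.708, -0.033, -0.705, -0.033]
force: [1.2, -2.3, 3.9]
opening: 0.0171
```

```bash
python3 -c "
from h import *
goal([.4847,.1877,.0782],-.0905)"
```

```text
t 19.65 pos [0.4864 0.186  0.0782] ang [-0.003 -0.003 -0.001] off [ 0.  -1.6  1.9] F [ 1.2 -2.3  3.9] open 0.0171
```

Request:
arm_command(angular=[[0,0,0],[0,0,0],[0,0,0],[0,0,0],[0,0,0],[0,0,0],[0,0,0],[0,0,0]], offset=[[0,0,0],[0,0,0],[0,0,0],[-30,0,0],[-60,0,0],[-100,0,0],[-145,0,0],[-145,0,0]], jaw=[0,0,0,0,0,0,0,0])

```text
time: 20.45
tool_pos: [0.4888, 0.187, 0.2293]
tcp_rot: [0.711, -0.032, -0.701, -0.034]
force: [0.4, -1.1, -0.1]
opening: 0.0462
```

```bash
python3 -c "
from h import *
goal([.42,-.30,.24],-.09)"
```

```text
t 20.45 pos [0.4888 0.187  0.2293] ang [-0.003 -0.015  0.003] off [-12.3 491.2  23.2] F [ 0.4 -1.1 -0.1] open 0.0462
```

Request:
arm_command(angular=[[0,0,0],[0,0,0],[0,0,0],[0,0,0],[0,0,0],[0,0,0],[0,0,0],[0,0,0],[0,0,0],[0,0,0],[0,0,0],[0,0,0]], offset=[[-10,40,2],[-10,85,4],[-10,130,6],[-10,175,8],[-10,220,10],[-10,265,12],[-10,310,14],[-10,355,16],[-10,400,18],[-10,440,20],[-10,475,22],[-10,490,23]], jaw=[0,0,0,0,0,0,0,0,0,0,0,0])

```text
time: 21.65
tool_pos: [0.4195, -0.3013, 0.2368]
tcp_rot: [0.711, -0.033, -0.701, -0.035]
force: [0.8, -0.1, -1.3]
opening: 0.046
```

```bash
python3 -c "
from h import *
print(monitor.get_obs()['tool_pos'],monitor.get_obs()['joint_vel'].round(3))
for n in ('top','side'):
  im=read_camera(n);np.save(f'pics/{n}9.npy',im);cv2.imwrite(f'pics/{n}9.png',im[:,:,::-1])"
```

```text
[ 0.41945527 -0.301346    0.23677239] [-0.203  0.104 -0.147  0.022  0.066 -0.212]
```

View pics/top9.png

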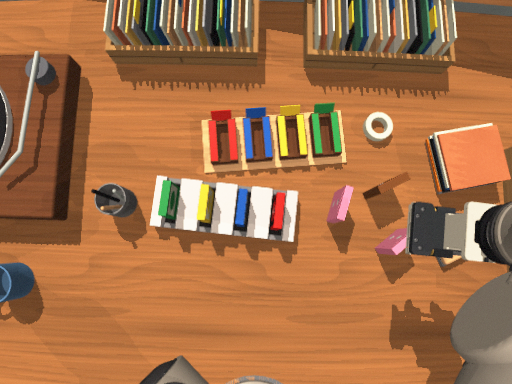

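View pics/side9.png

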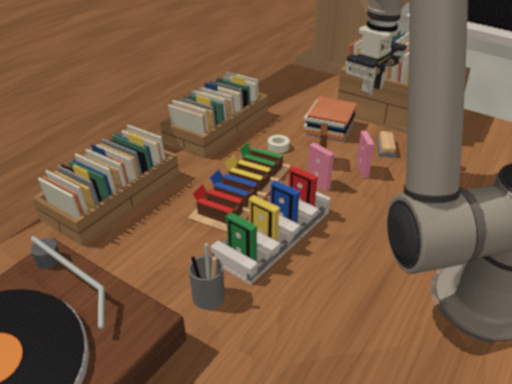

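```bash
python3 - <<'E'
from h import *
a=np.load("pics/top9.npy")[170:250,145:305,::-1]; b=np.load("pics/side9.npy")[155:285,200:340,::-1]
a=cv2.resize(a,(600,300),interpolation=cv2.INTER_CUBIC); b=cv2.resize(b,(323,300),interpolation=cv2.INTER_CUBIC)
cv2.imwrite("pics/c9.png",np.vstack([a,np.hstack([b,np.zeros((300,277,3),np.uint8)])]))
a=np.load("pics/top9.npy"); h=cv2.cvtColor(a,cv2.COLOR_RGB2HSV)
for k,(lo,hi) in dict(green=(50,80),yellow=(24,34),blue=(100,120),red=(0,4)).items():
  m=((h[...,0]>=lo)&(h[...,0]<=hi)&(h[...,1]>150)&(h[...,2]>110)).astype(np.uint8); m[:176]=0;m[245:]=0;m[:,:150]=0;m[:,300:]=0
  P=ray("top",np.argwhere(m)[:,::-1],.117)[:,:2].astype(np.float32)*1000; print(k,len(P),cv2.minAreaRect(P))
E
```

```text
green 265 ((484.9002685546875, 186.2701416015625), (14.98789119720459, 67.65492248535156), 84.4962387084961)
yellow 282 ((479.1857604980469, 111.07035827636719), (15.442777633666992, 69.18169403076172), 85.0141830444336)
blue 313 ((471.5285339355469, 36.51171112060547), (17.351287841796875, 69.49038696289062), 85.0811996459961)
red 367 ((464.40185546875, -35.19159698486328), (21.46497917175293, 72.02960968017578), 85.940185546875)
```

View pics/c9.png

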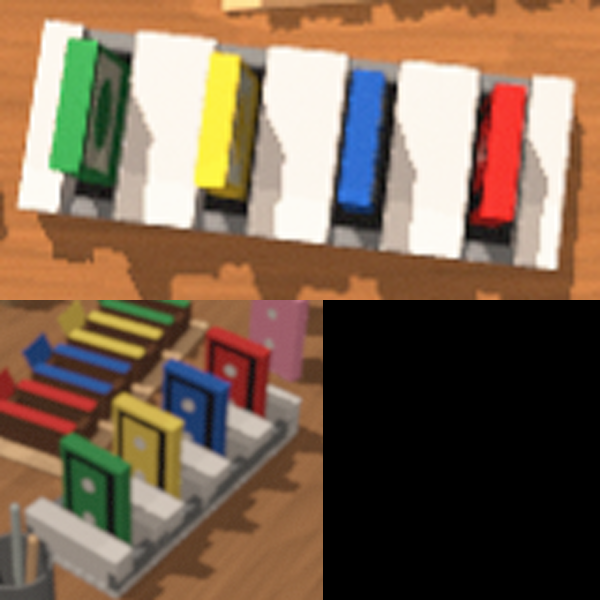

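Request:
arm_command(angular=[[0,0,0],[0,0,0],[0,0,0]], offset=[[0,0,0],[0,0,0],[0,0,0]], jaw=[0,0,0])

```text
time: 22.05
tool_pos: [0.4202, -0.2987, 0.2369]
tcp_rot: [0.711, -0.032, -0.701, -0.034]
force: [0.7, 0.4, -0.8]
opening: 0.0459
```

```bash
python3 -c "
from workcell import sign_off
print(sign_off())"
```

```text
the job is handed in; nothing more can be done
None
```

All four cassettes are in the white rack in reverse order, and I handed the job in at about 22 s. Seen from the robot, the stands ran red, blue, yellow, green from left to right, and the rack now reads green, yellow, blue, red.

- **Position:** in the last top and side pictures all four are upright, released and one per slot. Their tops lie within about 4 mm of the slot centres, assuming they stand at full depth. Red is the farthest off at 4 mm, and its top measured slightly too wide, probably because its side face was counted in.
- **Depth:** I felt each cassette touch down when the tool was at the expected floor height, with an upward force of 4 to 12 N. I did not measure their heights again after letting go.
- **Surroundings:** the pen cup sits at the same place in the picture as at the start, and I did not touch the pink and brown look-alikes. The arm ended clear of everything.
- **Check that disagreed:** one wrist-camera reading of the rack was about 5 mm off because the arm was still moving. Recalculated with the camera pose at the moment of the picture, it agreed with the top camera to about 1 mm.

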